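# Set the toe stop of a shoe-sizing jig to its click

### The job

On the shoe-sizing jig, loosen the toe stop's brass hex lock nut by about a quarter turn anticlockwise, then take the toe stop by its orange grip block and slide it along the rail towards the heel cup until you feel its spring ball click into the notch somewhere near the red clip. Keep it there: finish still gripping the orange block, with the ball resting in the notch and the stop at rest. Do not knock or shift the other things on the bench.

Things in the scene. Friction and masses are not known exactly. Their poses are not given: they have to be found in the camera images.
- jig: sizing jig fixed to the bench: plywood board 170 x 580 mm (y -200 to +380), 18 thick, aluminium rail 36 wide along it, top 40 mm above the bench. Origin at bench height on the rail's centre line; +y along the rail towards the green and cork heel cup (y = 310 to 370, 95 high), +x across, away from the robot, to the side of nut and red clip; z up.
- toe_stop (a joint): travel of the toe stop in m: 0 to 0.19, growing towards the heel cup (jig +y); starts at 0 to 0.05. Blue carriage 120 mm across the rail, 80 along it, top 58 above the bench; cork-faced toe pad 93 to 109 mm ahead of its middle, 90 high. Carriage middle at jig y = value - 0.12. Clamped while the nut is tight (it drags with nearly 20 N); loose, it drags with 2 to 5 N.
- grip_block: orange grip block standing on the toe stop, 22 (jig x) x 24 (jig y) x 42 mm tall; origin at the centre of its underside, 58 mm above the bench, axes as the jig's. It is 44 mm to the robot's side (-x) of the rail's centre line, level along the rail with the carriage's middle. Pinch it from above across jig y.
- nut_mid (a point): middle of the brass hex lock nut on the toe stop, 30 mm to +x of the rail's centre line, level along the rail with the grip block: 32 mm across flats, 30 tall, underside 62 and this point 77 mm above the bench, on its upright axis; a 16 mm stud shows 6 mm above it. Axes turn with the nut: one pair of flats faces +x and -x, the others at 60 degree steps.
- lock_nut (a joint): angle of the nut in rad, growing anticlockwise seen from above (loosening); starts tight between 0 and 0.2, the clamp is off from about 0.8, count it loosened above 1.0; stop at 2.0. It stays where it is left and turns with about 0.2 N m.
- click_ball (a joint): drop in m of the spring ball under the carriage's middle (out of sight): about 0.0006 while it rides on the flat, 0.004 fully down in the only notch; clicked in above 0.002 (within about 3 mm of the notch's middle). As it drops it draws the stop along a little; pushing on out of the notch takes some 10 to 15 N. Left free, it rests within 1 to 2 mm of the middle.
- clip_top (a point): middle of the top of the red index clip (16 x 30 mm, top 44 mm above the bench) on the board's far edge, 75 mm to +x of the rail's centre line; preset, does not move. It marks the notch roughly: the ball is at the notch when the carriage's middle (and grip block) is level along the rail with this point, give or take 8 mm along the rail.
- hammer: cobbler's hammer with a wooden handle, 260 mm, lying on the bench right of the jig; leave alone
- glue_jar: amber jar with yellow cap, 72 mm across, 95 mm tall, origin under its centre; leave alone
- polish_tin: flat red and steel polish tin, 80 mm across, 35 mm tall, origin under its centre; leave alone
- last: blue plastic shoe last, about 235 mm long, 87 mm tall at the heel; leave alone
- heel_block: black rubber heel, 50 x 55 x 22 mm, lying on the jig's board between rail and robot side near the heel cup; leave alone
- tack_tray: green two-compartment tray, 100 x 140 x 35 mm, left of the jig; leave alone
- brush: flat glue brush with a wooden handle, 180 mm, lying beside the jig's far edge, along the rail; leave alone

How it is judged:
By the outcome, as a careful person would: the job done as asked, in the order asked, and still so for the second after the job is handed in, while the arm keeps its last pose, push and grip.
It also fails if it takes over 51 s, if anything falls off the work surface, if the arm or the gripper's body presses on something with over 40 N, if the wrist force passes 120 N, or if a joint passes its speed limit or range.

### The arm

A 6-joint arm with a two-finger parallel gripper is mounted at the origin on the work surface. World frame = base frame: x ahead of the robot, y to its left, z up, the work surface at z = 0. Lengths are in m, angles in rad, forces in N, time in s.
With the tool pointing down it reaches from about 0.35 to 0.775 m from the base axis. Payload 7.3 kg.
Tool frame: the origin (TCP) lies midway between the tips of the shut fingers; the grasp point (between the pads) lies 19 mm behind it (robot.tcp_to_grasp is the distance from the TCP to the grasp point, in m); z points along the fingers, y is the line along which they close (so a half turn about z gives the same grasp; the last joint's range is limited). The gripper opens to 92 mm and grips with 3 to 60 N. Pads are 19 mm wide; open, the fingers measure 130 mm over their backs; the gripper's body (75 mm by 190 mm) begins 47 mm behind the grasp point.
Start: joints at [-1.419, 0.342, 1.524, -0, 1.275, -0.146], TCP at [0.154, -0.502, 0.227] pointing down, gripper open.
Joint ranges: [-2.53, 2.53], [-0.77, 2.02], [0.04, 2.7], [-1, 4.14], [0.28, 2.66], [-3.11, 3.11]. Speed limits (rad/s): [2.57, 2.57, 3.14, 3.14, 3.14, 3.14].

### API

Orientations are given as [roll, pitch, yaw] about the fixed x, y, z axes, in that order (R = Rz(yaw) Ry(pitch) Rx(roll)).
In Python, from cell import readout, cams, ticket, robot gives the robot as it stands. The module is installed in compiled form; this text tells all that it offers.
- The arm moves only by the tool jog_arm, never from a script. Its argument "plan" is a list of rows, each a list of 5 numbers: the shift along the world's x, y, z each as a share of 0.08 m, from -1 to 1, then the turn about the world's z as a share of 90 degrees, from -1 to 1, then the opening, from -1 (shut) to 1 (fully open). A call has 1 to 12 rows; each row is the pose to reach, as a shift and turn from the pose commanded when the call began; what a row does not reach only later rows make up. A row lasts 1/10 s, in which the tool goes at most 50 mm and 8.59 degrees, less where a joint would pass 70% of its speed; a pose out of reach is approached as far as the arm can. A call with a number of a shift or a turn outside -1 to 1 is refused whole. A call with a gripper value outside its range is refused whole. The fingers move at their own pace and stop on an object; "squeeze" is the grip in N (left out, the last holds). Time passes only in rows, so rows that repeat a pose let the fingers close. It gives the time, the measured TCP pose, the force, the opening and the grip force at its end, in the units of the state.
- readout.observe(): the state, without advancing time (a new reading comes with each control period).
- cams.read_camera(name): name is "side" or "top"; returns the picture (420x560x3 uint8, blue, green, red); there is no depth.
- cams.calibration(name): a dict with "K" (3x3 intrinsics, pixels), "world_from_camera" (4x4, takes a point from camera to world coordinates). Camera axes: x right, y down, z forward; pixel columns grow to the right and rows downward; lengths in m; the calibration is good to about 2 mm. A picture is of the moment at which its call begins. calibration takes no time and is no camera call.
- ticket.hand_in(): hands the job in; it is judged then, once.
The state is a dict: "time": time; "qpos": joint angles; "qvel": joint speeds; "joint_efforts": joint torques, N m; "tool_pos": TCP position; "tool_rot": TCP orientation; "contact_force": force on the tool from outside, world axes, zero at the start; "torque": the same for the moment, N m; "opening": finger opening in m; "grip_force": force on a finger pad.
Only numpy, scipy, OpenCV 4.12 (cv2) and the standard library are available. Lean on these libraries where they do the work, as an engineer would, in place of code of your own. Each camera call takes 0.05 s, during which the arm holds its last target. There are 200 camera calls.

## Working session

There is one attempt and no reset: what is moved stays moved. The work goes in short steps, Python scripts to look and compute and a tool call to move; the robot and the scene stay as the last step left them, time stands still between calls to the robot, and variables do not carry over. Pictures are saved under pics/ and viewed, at most 10 in all, crops included, and the job is handed in when it is done.

Besides the shell and the picture viewer there is one more tool, called as name(argument=value, ...), one argument or row to a line, values as JSON. jog_arm: Moves the arm, as the interface text tells. Shift numbers are shares of 0.08 m and turn numbers shares of 90 degrees, none past 1 either way. Its arguments: {"type":"object","properties":{"plan":{"type":"array"},"squeeze":{"type":"number"}},"required":["plan"]}

```bash
mkdir -p pics
cat > h.py <<'E'
import numpy as np,cv2
from cell import readout,cams,ticket,robot
def pix(name,P):
    c=cams.calibration(name);K=np.array(c["K"]);T=np.linalg.inv(np.array(c["world_from_camera"]))
    p=T[:3,:3]@np.array(P,float)+T[:3,3];p=K@p;return p[:2]/p[2]
def at(name,u,v,z):
    c=cams.calibration(name);K=np.array(c["K"]);T=np.array(c["world_from_camera"])
    d=T[:3,:3]@np.linalg.solve(K,[u,v,1.]);o=T[:3,3];return o+d*(z-o[2])/d[2]
E
python3 - <<'E'
from h import *
for n in("top","side"):
    im=cams.read_camera(n);cv2.imwrite(f"pics/{n}0.png",cv2.resize(im,(784,588),interpolation=cv2.INTER_CUBIC))
    print(n,np.round(cams.calibration(n)["world_from_camera"],3).tolist(),np.round(cams.calibration(n)["K"],1).tolist())
print(readout.observe())
E
```

```text
top [[-0.041, -0.973, 0.229, 0.152], [-0.999, 0.04, -0.008, 0.025], [-0.001, -0.229, -0.973, 1.702], [0.0, 0.0, 0.0, 1.0]] [[436.6, 0.0, 278.2], [0.0, 436.6, 207.2], [0.0, 0.0, 1.0]]
side [[-0.991, -0.082, 0.101, 0.382], [-0.129, 0.506, -0.853, 1.09], [0.019, -0.858, -0.513, 0.722], [0.0, 0.0, 0.0, 1.0]] [[385.5, 0.0, 281.8], [0.0, 385.5, 213.6], [0.0, 0.0, 1.0]]
{'time': 0.1, 'qpos': array([-1.41899139e+00,  3.42652023e-01,  1.52485519e+00,  1.67421963e-05,
        1.27536282e+00, -1.46025586e-01]), 'qvel': array([ 0.00028824,  0.00013284, -0.00128339,  0.00091917, -0.00190848,
        0.0010552 ]), 'joint_efforts': array([ 2.30572623e-03, -4.32002306e+01, -2.44694424e+01,  7.19698844e-02,
        5.25782711e-02, -5.15541547e-05]), 'tool_pos': array([ 0.1540241 , -0.50156329,  0.22613812]), 'tool_rot': array([-3.14033120e+00, -2.01708003e-04,  2.97825515e-01]), 'contact_force': array([0.77303868, 0.36695646, 1.2178316 ]), 'torque': array([-0.0107638 ,  0.02943744, -0.00362383]), 'grip_force': 0.0, 'opening': 0.09191801109813932}
```

View pics/top0.png

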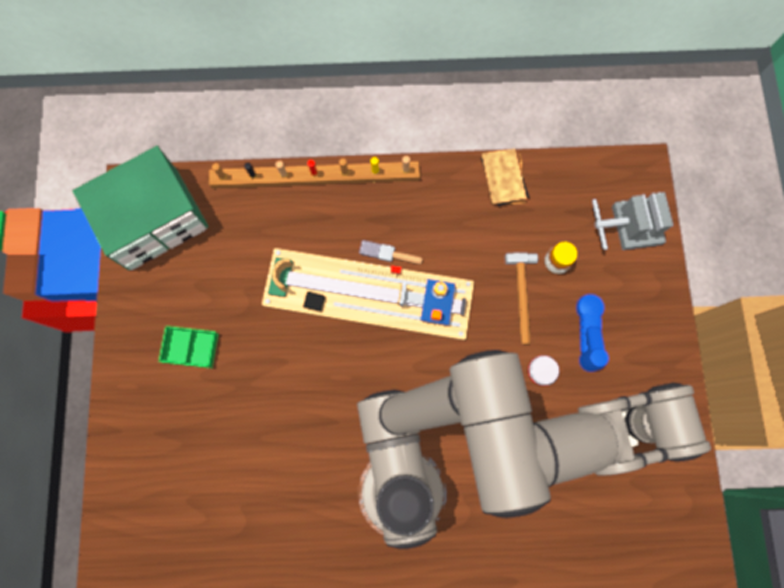

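View pics/side0.png

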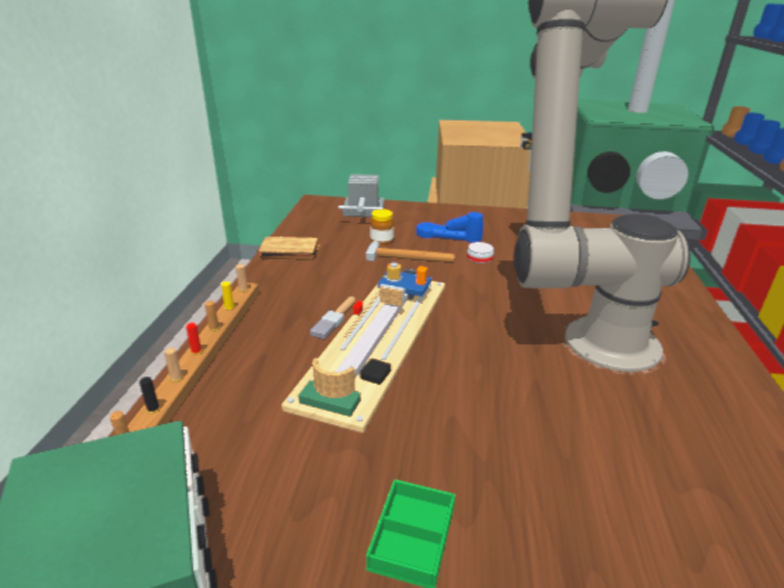

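The top view shows the jig running from (265,275) to (470,315), with the nut near (440,289), the orange block near (436,315) and the red clip near (396,270). The side view shows the nut at (394,270) and the orange block at (422,275). Next I'll take enlarged crops.

Run:
```python
from h import *
im=cams.read_camera("top");cv2.imwrite("pics/t1.png",cv2.resize(im[170:250,180:345],None,fx=4.8,fy=4.8,interpolation=cv2.INTER_CUBIC))
im=cams.read_camera("side");cv2.imwrite("pics/s1.png",cv2.resize(im[175:310,195:325],None,fx=4.4,fy=4.4,interpolation=cv2.INTER_CUBIC))
```

```text
(no output)
```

View pics/t1.png

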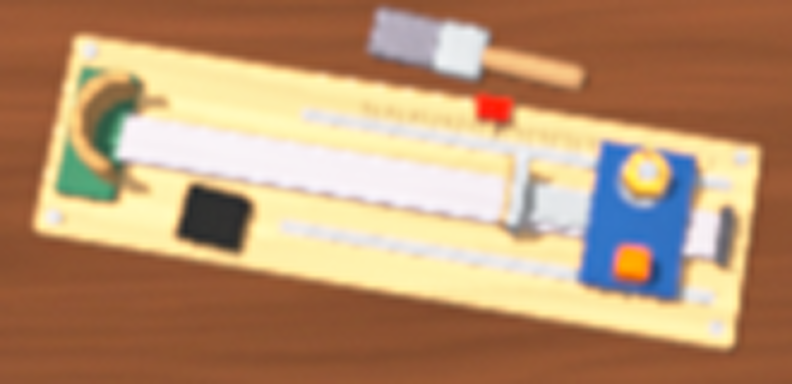

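View pics/s1.png

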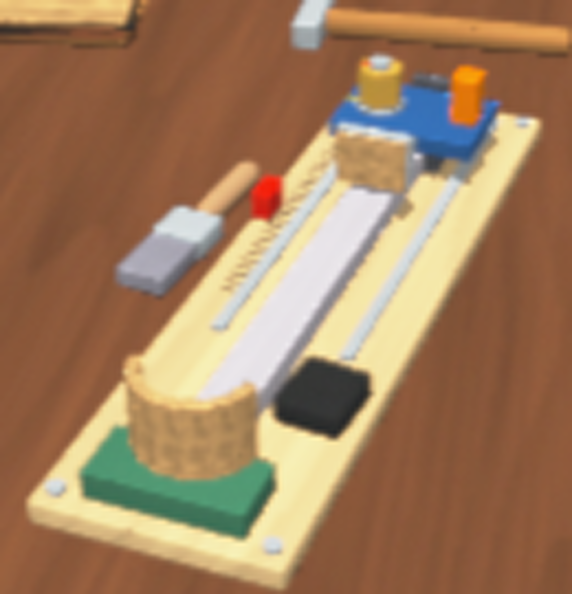

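The top crop shows all four board corners, the carriage, the nut stud at (648,168), the orange top at (633,258) and the clip at (494,103). The side crop shows the same parts: stud (380,62), orange top (469,72), clip top (268,182). I'll fit the jig pose and travel to all of these points together.

```bash
cat > fit.py <<'E'
from h import *
from scipy.optimize import least_squares
top=[((.085,.38,.018,0),(77,36)),((.085,-.2,.018,0),(760,147)),((-.085,-.2,.018,0),(735,348)),((-.085,.38,.018,0),(35,233)),
((.06,-.08,.058,1),(603,142)),((.06,-.16,.058,1),(697,155)),((-.06,-.16,.058,1),(678,298)),((-.06,-.08,.058,1),(581,284)),
((-.044,-.12,.1,1),(633,257)),((.03,-.12,.098,1),(648,168)),((.075,0,.044,2),(494,103))]
side=[((.085,.38,.018,0),(30,503)),((-.085,.38,.018,0),(288,573)),((-.085,-.2,.018,0),(541,122)),
((-.044,-.12,.1,1),(469,72)),((.03,-.12,.098,1),(380,62)),((.075,0,.044,2),(268,181))]
def pred(n,P,q):
    x,y,z,k=P; y+= q[3] if k==1 else q[4] if k==2 else 0
    c,s=np.cos(q[2]),np.sin(q[2]); return pix(n,(q[0]+c*x-s*y,q[1]+s*x+c*y,z))
def res(q):
    r=[pred("top",P,q)-(np.array([180,170])+(np.array(m)+.5)/4.8-.5) for P,m in top]
    r+=[pred("side",P,q)-(np.array([195,175])+(np.array(m)+.5)/4.4-.5) for P,m in side]
    return np.ravel(r)
f=least_squares(res,[.55,0,0,.02,.1],x_scale=.1,loss='soft_l1')
q=f.x;print(np.round(q,4),np.degrees(q[2]),"resid",np.round(res(q).reshape(-1,2),1).tolist())
c,s=np.cos(q[2]),np.sin(q[2])
for n,(x,y) in dict(nut=(.03,q[3]-.12),grip=(-.044,q[3]-.12),clip=(.075,q[4]),gripgoal=(-.044,q[4])).items(): print(n,np.round([q[0]+c*x-s*y,q[1]+s*x+c*y],4))
print("travel",q[4]+.12-q[3])
E
python3 fit.py
```

```text
[ 0.5245 -0.0144 -0.2035  0.0124  0.0222] -11.659887626741671 resid [[-0.5, 0.6], [0.0, 0.0], [-0.5, -0.0], [-0.6, 0.3], [-0.5, -0.6], [0.3, -0.1], [-0.1, 0.2], [-0.6, -0.2], [0.3, 0.9], [-0.0, 0.6], [-0.1, 1.2], [-0.5, -0.7], [-0.1, -1.0], [-0.3, -1.3], [-0.4, -0.5], [-0.1, -1.2], [-0.1, 0.0]]
nut [ 0.5321 -0.1258]
grip [ 0.4597 -0.1108]
clip [ 0.6024 -0.0077]
gripgoal [0.4859 0.0163]
travel 0.12982988531552483
```

jog_arm(
  plan=[
    [0.5,0.5,0,-0.095,0.3],
    [1,1,0,-0.19,0.3],
    [1,1,0,-0.2,0.3],
  ],
  squeeze=40,
)

```text
time: 0.5
tool_pos: [0.2358, -0.4193, 0.2266]
tool_rot: [-3.14, -0.0, -0.019]
contact_force: [-0.9, -0.1, -0.2]
opening: 0.0724
grip_force: 0.0
```

jog_arm(
  plan=[
    [0.5,0.5,0,-0.095,0.3],
    [1,1,0,-0.19,0.3],
    [1,1,0,-0.2,0.3],
  ],
)

```text
time: 0.8
tool_pos: [0.3155, -0.3397, 0.2267]
tool_rot: [-3.141, -0.0, -0.333]
contact_force: [-0.7, -0.3, 0.1]
opening: 0.0595
grip_force: 0.0
```

jog_arm(
  plan=[
    [0.5,0.5,0,-0.095,0.3],
    [1,1,0,-0.19,0.3],
    [1,1,0,-0.19,0.3],
  ],
)

```text
time: 1.1
tool_pos: [0.3954, -0.2599, 0.2267]
tool_rot: [-3.141, 0.0, -0.632]
contact_force: [1.2, -1.0, 0.4]
opening: 0.0597
grip_force: 0.0
```

jog_arm(
  plan=[
    [0.5,0.5,0,0,0.3],
    [1,1,0,0,0.3],
    [1,1,0,0,0.3],
  ],
)

```text
time: 1.4
tool_pos: [0.4764, -0.1786, 0.2266]
tool_rot: [-3.14, 0.0, -0.625]
contact_force: [-0.3, -0.8, -0.4]
opening: 0.0596
grip_force: 0.0
```

jog_arm(
  plan=[
    [0.36,0.35,-0.4,0,0.3],
    [0.72,0.7,-0.8,0,0.3],
    [0.72,0.7,-0.8,0,0.3],
    [0.72,0.7,-0.8,0,0.3],
    [0.72,0.7,-0.8,0,0.3],
  ],
)

```text
time: 1.9
tool_pos: [0.5315, -0.127, 0.1635]
tool_rot: [3.141, -0.001, -0.63]
contact_force: [0.1, -0.3, 0.5]
opening: 0.0599
grip_force: 0.0
```

jog_arm(
  plan=[
    [0,0,-0.3,0,0.3],
    [0,0,-0.6,0,0.3],
    [0,0,-0.6,0,0.3],
  ],
)

```text
time: 2.2
tool_pos: [0.5297, -0.1267, 0.1135]
tool_rot: [3.14, 0.004, -0.631]
contact_force: [-0.5, 0.2, 0.9]
opening: 0.0597
grip_force: 0.0
```

Run:
```python
from h import *
a=cams.read_camera("side")[150:230,240:340];b=cams.read_camera("top")[160:240,265:365]
cv2.imwrite("pics/c2.png",cv2.resize(np.hstack([a,b]),None,fx=4,fy=4,interpolation=cv2.INTER_CUBIC))
print(readout.observe()["tool_pos"])
```

```text
[ 0.53173984 -0.12705142  0.1160682 ]
```

View pics/c2.png

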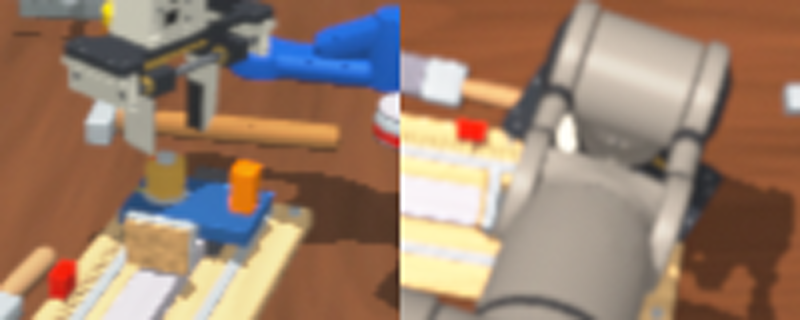

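The side half (left) shows the finger tips at about (143,148) and (200,128), straddling the nut stud at (168,157), so they're lined up. The top half is blocked by the arm. I'll descend and grip.

jog_arm(
  plan=[
    [0,0,-0.2,0,0.3],
    [0,0,-0.4,0,0.3],
    [0,0,-0.6,0,0.3],
    [0,0,-0.6,0,0.3],
    [0,0,-0.6,0,0.3],
  ],
)

```text
time: 2.8
tool_pos: [0.5324, -0.1266, 0.0683]
tool_rot: [-3.141, -0.002, -0.629]
contact_force: [0.9, 0.0, 0.1]
opening: 0.0597
grip_force: 0.0
```

jog_arm(
  plan=[
    [0,0,0,0,-0.3],
    [0,0,0,0,-0.3],
    [0,0,0,0,-0.5],
    [0,0,0,0,-0.5],
    [0,0,0,0,-0.5],
    [0,0,0,0,-0.5],
  ],
  squeeze=15,
)

```text
time: 3.4
tool_pos: [0.5321, -0.1257, 0.0672]
tool_rot: [-3.141, -0.001, -0.629]
contact_force: [1.8, 3.4, 4.4]
opening: 0.0328
grip_force: 15.0
```

```bash
python3 -c "
from h import *
print(readout.observe())"
```

```text
{'time': 3.4, 'qpos': array([-3.72345981e-01,  5.57003327e-01,  1.66593841e+00,  3.18534900e-04,
        9.17750717e-01,  1.82688673e+00]), 'qvel': array([ 0.0017202 ,  0.00037793, -0.0004561 , -0.00013881, -0.00115971,
        0.00207894]), 'joint_efforts': array([ -1.67331174, -46.63303256, -18.21984529,  -0.5446849 ,
        -0.09514626,   0.16844771]), 'tool_pos': array([ 0.53209313, -0.12570999,  0.06716952]), 'tool_rot': array([-3.14111973e+00, -8.06695681e-04, -6.28630008e-01]), 'contact_force': array([1.75602096, 3.4465273 , 4.39774451]), 'torque': array([ 0.46820313, -0.13995659,  0.21268589]), 'grip_force': 15.000290336902253, 'opening': 0.0327632282803138}
```

jog_arm(
  plan=[
    [0,0,0,0,-0.5],
    [0,0,0,0.07,-0.5],
    [0,0,0,0.14,-0.5],
    [0,0,0,0.21,-0.5],
    [0,0,0,0.28,-0.5],
    [0,0,0,0.35,-0.5],
    [0,0,0,0.42,-0.5],
    [0,0,0,0.42,-0.5],
  ],
  squeeze=40,
)

```text
time: 4.2
tool_pos: [0.532, -0.1262, 0.0671]
tool_rot: [3.141, -0.001, 0.032]
contact_force: [0.8, -0.0, 5.0]
opening: 0.0322
grip_force: 40.0
```

jog_arm(
  plan=[
    [0,0,0,0.08,-0.5],
    [0,0,0,0.16,-0.5],
    [0,0,0,0.24,-0.5],
    [0,0,0,0.32,-0.5],
    [0,0,0,0.4,-0.5],
    [0,0,0,0.48,-0.5],
    [0,0,0,0.48,-0.5],
    [0,0,0,0.48,-0.5],
  ],
)

```text
time: 5.0
tool_pos: [0.5322, -0.1266, 0.0671]
tool_rot: [3.14, 0.0, 0.78]
contact_force: [1.1, -3.0, 4.2]
opening: 0.0324
grip_force: 40.0
```

```bash
python3 -c "
from h import *
o=readout.observe();print(o['torque'],o['contact_force'],o['tool_rot'],o['opening'])"
```

```text
[-0.51672974 -0.25341332  0.19993782] [ 1.1079055  -2.99051803  4.1600612 ] [3.13960713e+00 2.29264904e-05 7.80240674e-01] 0.03238843157270529
```

jog_arm(
  plan=[
    [0,0,0,0,0.05],
    [0,0,0,0,0.05],
    [0,0,0,0,0.05],
    [0,0,0.3,0,0.05],
    [0,0,0.7,0,0.05],
    [0,0,1,0,0.1],
    [0,0,1,0,0.1],
  ],
)

```text
time: 5.7
tool_pos: [0.5332, -0.1263, 0.1497]
tool_rot: [3.137, -0.002, 0.784]
contact_force: [-0.0, -0.4, -0.3]
opening: 0.0501
grip_force: 0.0
```

jog_arm(
  plan=[
    [-0.3,0.05,0,-0.09,0.2],
    [-0.6,0.1,0,-0.18,0.2],
    [-0.9,0.18,0,-0.27,0.2],
    [-0.9,0.18,0,-0.36,0.2],
    [-0.9,0.18,0,-0.45,0.2],
    [-0.9,0.18,0,-0.54,0.2],
    [-0.9,0.18,0,-0.63,0.2],
    [-0.9,0.18,0,-0.63,0.2],
    [-0.9,0.18,0,-0.63,0.2],
  ],
  squeeze=15,
)

```text
time: 6.6
tool_pos: [0.4592, -0.1112, 0.146]
tool_rot: [-3.141, 0.002, -0.201]
contact_force: [0.4, 0.1, 0.2]
opening: 0.0553
grip_force: 0.0
```

Run:
```python
from h import *
a=cams.read_camera("side")[130:230,240:340]
cv2.imwrite("pics/c3.png",cv2.resize(a,None,fx=5,fy=5,interpolation=cv2.INTER_CUBIC))
o=readout.observe();print(o["tool_pos"],o["tool_rot"],o["opening"])
```

```text
[ 0.45928808 -0.11127287  0.14615033] [-3.14136244e+00  1.26910269e-03 -2.01600604e-01] 0.055147290794442354
```

View pics/c3.png

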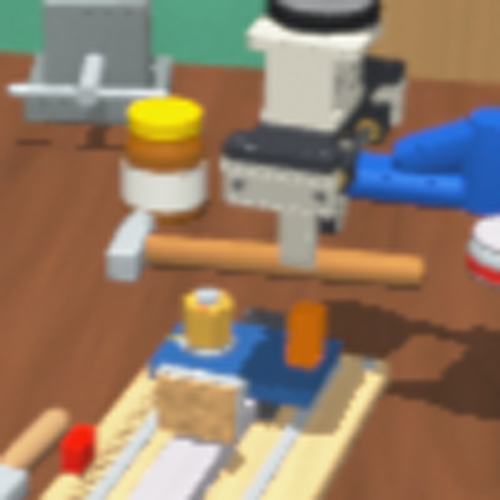

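The nut sits free at (208,320) and the near finger (298,260) is lined up above the orange block (307,310). I'll descend and pinch it.

jog_arm(
  plan=[
    [0,0,-0.35,0,0.2],
    [0,0,-0.65,0,0.2],
    [0,0,-0.85,0,0.2],
    [0,0,-0.97,0,0.2],
    [0,0,-0.97,0,0.2],
    [0,0,-0.97,0,0.2],
  ],
)

```text
time: 7.25
tool_pos: [0.46, -0.1116, 0.0695]
tool_rot: [3.141, -0.0, -0.204]
contact_force: [0.4, -0.6, 0.4]
opening: 0.0552
grip_force: 0.0
```

jog_arm(
  plan=[
    [0,0,0,0,-0.4],
    [0,0,0,0,-0.4],
    [0,0,0,0,-0.7],
    [0,0,0,0,-0.7],
    [0,0,0,0,-0.7],
    [0,0,0,0,-0.7],
  ],
  squeeze=25,
)

```text
time: 7.85
tool_pos: [0.4598, -0.1115, 0.0694]
tool_rot: [3.142, -0.0, -0.205]
contact_force: [-0.8, 0.5, 4.3]
opening: 0.024
grip_force: 25.0
```

jog_arm(
  plan=[
    [0.014,0.07,0,0,-0.7],
    [0.029,0.14,0,0,-0.7],
    [0.043,0.21,0,0,-0.7],
    [0.058,0.28,0,0,-0.7],
    [0.072,0.35,0,0,-0.7],
    [0.087,0.42,0,0,-0.7],
    [0.101,0.49,0,0,-0.7],
    [0.116,0.56,0,0,-0.7],
    [0.13,0.63,0,0,-0.7],
    [0.145,0.7,0,0,-0.7],
  ],
)

```text
time: 8.85
tool_pos: [0.4715, -0.0565, 0.0694]
tool_rot: [3.14, -0.001, -0.205]
contact_force: [-0.7, -8.1, 1.8]
opening: 0.0237
grip_force: 25.0
```

jog_arm(
  plan=[
    [0.014,0.07,0,0,-0.7],
    [0.029,0.14,0,0,-0.7],
    [0.043,0.21,0,0,-0.7],
    [0.058,0.28,0,0,-0.7],
    [0.072,0.35,0,0,-0.7],
    [0.087,0.42,0,0,-0.7],
    [0.101,0.49,0,0,-0.7],
    [0.116,0.56,0,0,-0.7],
    [0.126,0.61,0,0,-0.7],
    [0.126,0.61,0,0,-0.7],
  ],
)

```text
time: 9.85
tool_pos: [0.4822, -0.0067, 0.0694]
tool_rot: [-3.141, -0.002, -0.205]
contact_force: [1.5, -0.7, 2.0]
opening: 0.0239
grip_force: 25.0
```

jog_arm(
  plan=[
    [0.01,0.05,0,0,-0.7],
    [0.02,0.1,0,0,-0.7],
    [0.02,0.1,0,0,-0.7],
  ],
)

```text
time: 10.15
tool_pos: [0.4839, 0.0014, 0.0694]
tool_rot: [-3.141, -0.002, -0.205]
contact_force: [3.8, 1.5, 0.8]
opening: 0.0239
grip_force: 25.0
```

jog_arm(
  plan=[
    [0.0025,0.0125,0,0,-0.7],
    [0.005,0.025,0,0,-0.7],
  ],
)

```text
time: 10.35
tool_pos: [0.4841, 0.0025, 0.0694]
tool_rot: [3.141, -0.002, -0.205]
contact_force: [2.7, -6.4, 2.1]
opening: 0.0238
grip_force: 25.0
```

jog_arm(
  plan=[
    [0.0025,0.0125,0,0,-0.7],
    [0.005,0.025,0,0,-0.7],
  ],
)

```text
time: 10.55
tool_pos: [0.4845, 0.0044, 0.0694]
tool_rot: [3.14, -0.002, -0.205]
contact_force: [3.4, -6.5, 1.8]
opening: 0.0235
grip_force: 25.0
```

jog_arm(
  plan=[
    [0.0025,0.0125,0,0,-0.7],
    [0.005,0.025,0,0,-0.7],
  ],
)

```text
time: 10.75
tool_pos: [0.4849, 0.0063, 0.0694]
tool_rot: [3.14, -0.002, -0.205]
contact_force: [2.7, -6.4, 1.9]
opening: 0.0237
grip_force: 25.0
```

Drag is a steady 6.4 N or so while moving. I'll continue in 2 mm steps.

jog_arm(
  plan=[
    [0.0025,0.0125,0,0,-0.7],
    [0.005,0.025,0,0,-0.7],
  ],
)

```text
time: 10.95
tool_pos: [0.4853, 0.0083, 0.0694]
tool_rot: [3.14, -0.002, -0.205]
contact_force: [3.3, -5.9, 1.7]
opening: 0.0236
grip_force: 25.0
```

jog_arm(
  plan=[
    [0.0025,0.0125,0,0,-0.7],
  ],
)

```text
time: 11.05
tool_pos: [0.4856, 0.0093, 0.0694]
tool_rot: [3.141, -0.002, -0.205]
contact_force: [2.9, -6.5, 1.5]
opening: 0.0239
grip_force: 25.0
```

jog_arm(
  plan=[
    [0.0025,0.0125,0,0,-0.7],
  ],
)

```text
time: 11.15
tool_pos: [0.4858, 0.0104, 0.0694]
tool_rot: [3.141, -0.002, -0.205]
contact_force: [3.2, -6.5, 0.5]
opening: 0.0238
grip_force: 25.0
```

jog_arm(
  plan=[
    [0.0025,0.0125,0,0,-0.7],
  ],
)

```text
time: 11.25
tool_pos: [0.486, 0.0113, 0.0694]
tool_rot: [3.14, -0.002, -0.205]
contact_force: [3.8, -6.9, 1.0]
opening: 0.024
grip_force: 25.0
```

jog_arm(
  plan=[
    [0.0025,0.0125,0,0,-0.7],
  ],
)

```text
time: 11.35
tool_pos: [0.4862, 0.0123, 0.0694]
tool_rot: [3.141, -0.002, -0.205]
contact_force: [3.9, -6.0, 1.1]
opening: 0.0242
grip_force: 25.0
```

jog_arm(
  plan=[
    [0.0025,0.0125,0,0,-0.7],
  ],
)

```text
time: 11.45
tool_pos: [0.4864, 0.0134, 0.0694]
tool_rot: [3.141, -0.002, -0.205]
contact_force: [3.7, -4.8, 1.5]
opening: 0.024
grip_force: 25.0
```

jog_arm(
  plan=[
    [0.0025,0.0125,0,0,-0.7],
  ],
)

```text
time: 11.55
tool_pos: [0.4867, 0.0146, 0.0694]
tool_rot: [3.141, -0.002, -0.205]
contact_force: [4.4, -4.4, 0.5]
opening: 0.0241
grip_force: 25.0
```

jog_arm(
  plan=[
    [0.0025,0.0125,0,0,-0.7],
  ],
)

```text
time: 11.65
tool_pos: [0.4869, 0.0158, 0.0694]
tool_rot: [3.141, -0.002, -0.205]
contact_force: [4.3, -3.5, 0.6]
opening: 0.024
grip_force: 25.0
```

jog_arm(
  plan=[
    [0.0025,0.0125,0,0,-0.7],
  ],
)

```text
time: 11.75
tool_pos: [0.4872, 0.0169, 0.0694]
tool_rot: [3.142, -0.002, -0.205]
contact_force: [4.9, -2.7, 0.0]
opening: 0.0241
grip_force: 25.0
```

jog_arm(
  plan=[
    [0.0025,0.0125,0,0,-0.7],
  ],
)

```text
time: 11.85
tool_pos: [0.4874, 0.018, 0.0694]
tool_rot: [3.142, -0.002, -0.205]
contact_force: [4.1, -2.0, 0.9]
opening: 0.0239
grip_force: 25.0
```

The push is falling, so the ball is starting to draw the stop in. I'll continue 1 mm at a time.

jog_arm(
  plan=[
    [0.0025,0.0125,0,0,-0.7],
  ],
)

```text
time: 11.95
tool_pos: [0.4876, 0.019, 0.0694]
tool_rot: [3.142, -0.002, -0.205]
contact_force: [4.6, -2.7, 0.1]
opening: 0.024
grip_force: 25.0
```

jog_arm(
  plan=[
    [0.0025,0.0125,0,0,-0.7],
  ],
)

```text
time: 12.05
tool_pos: [0.4878, 0.0197, 0.0694]
tool_rot: [3.141, -0.002, -0.205]
contact_force: [4.7, -7.4, 0.2]
opening: 0.0239
grip_force: 25.0
```

jog_arm(
  plan=[
    [0.0025,0.0125,0,0,-0.7],
  ],
)

```text
time: 12.15
tool_pos: [0.4878, 0.02, 0.0694]
tool_rot: [3.14, -0.002, -0.204]
contact_force: [2.9, -11.9, 1.1]
opening: 0.024
grip_force: 25.0
```

It rose past the baseline, so the notch middle is at y ≈ 0.0195. I'll back the command off slightly and let it settle.

jog_arm(
  plan=[
    [-0.003,-0.015,0,0,-0.7],
    [-0.003,-0.015,0,0,-0.7],
    [-0.003,-0.015,0,0,-0.7],
    [-0.003,-0.015,0,0,-0.7],
    [-0.003,-0.015,0,0,-0.7],
    [-0.003,-0.015,0,0,-0.7],
    [-0.003,-0.015,0,0,-0.7],
    [-0.003,-0.015,0,0,-0.7],
  ],
)

```text
time: 12.95
tool_pos: [0.4878, 0.0198, 0.0694]
tool_rot: [3.142, -0.002, -0.205]
contact_force: [4.8, -2.5, 0.6]
opening: 0.0239
grip_force: 25.0
```

Run:
```python
from h import *
a=cams.read_camera("side")[150:250,225:325];b=cams.read_camera("top")[150:250,225:325]
cv2.imwrite("pics/c4.png",cv2.resize(np.hstack([a,b]),None,fx=4,fy=4,interpolation=cv2.INTER_CUBIC))
o=readout.observe();print(o["tool_pos"],o["contact_force"],np.abs(o["qvel"]).max())
```

```text
[0.48778902 0.01975379 0.06942635] [ 4.07729937 -1.9219256   1.53777161] 0.0017824618192509715
```

View pics/c4.png

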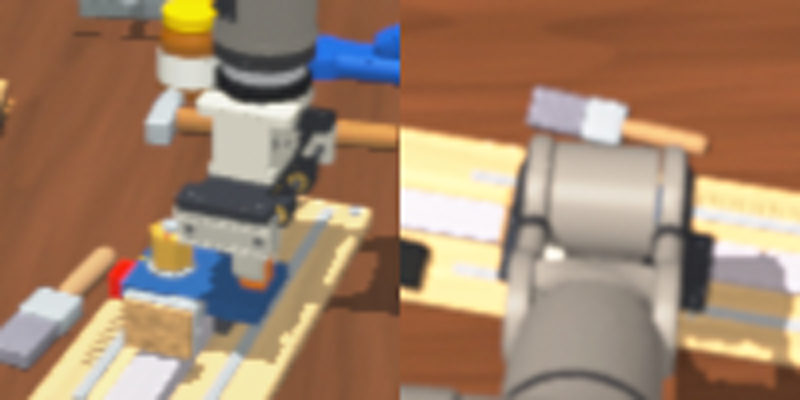

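The side half shows the gripper still holding the block (255,270), with the carriage level with the red clip (122,278). The brush and the other things in view have not moved. The stop is at rest with a residual force of about 2 N along the rail, so I'm handing in.

```bash
python3 -c "
from cell import ticket
print(ticket.hand_in())"
```

```text
the job is handed in; nothing more can be done
None
```

I turned the lock nut about 80° anticlockwise, then slid the toe stop about 134 mm until I felt the ball settle in the notch near the red clip, and handed in at about 13 s with the gripper still holding the orange block and the stop at rest.

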